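Clamp a moulded frame in the inclined inspection fixture

TASK

Clamp the short black moulded frame in the inclined inspection fixture for its visual check: draw the sliding jaw right back to its rear stop to clear the nest, lay the frame flat in the nest on the sloping bed, its length along the slide and its lower long edge against the two ledges, and let go (either end may lead), then push the jaw by its grip fully home so that its prongs hold the frame against the end stop. Only then turn the red lock knob clockwise until it clicks over its detent into the locked position, and leave the fixture closed, without disturbing the things lying round it.

Things in the scene. Friction and masses are not known exactly. Their poses are not given: they have to be found in the camera images.
- frame: the workpiece: short black moulded frame (rounded rectangle with cut-outs), 46 mm wide (its x) x 85 mm long (its y) x 8 mm thick, 30 g, loose, flat on a thin grey mat (2 mm) on the bench; origin at the centre of its underside, z up. Pick it across its width at mid-length. Either end may point to the end stop; the upper face stays up
- bed: aluminium bed of the fixed fixture, sloping 30 degrees down towards the robot. Origin on its surface, 56 mm above the bench; x up the slope, y along the slide to the robot's left (level), z square to the surface. Bed-frame mm: surface x -59..67, y -131..131; rear stop of the slide at y = -112, 20 high; knob's plunger housing x 34..50, y -12..10, 29 high. Work with the tool square to the bed
- nest (a point): point on the bed (bed-frame 0, 50, 0 mm; bed's axes) where the frame's origin is when clamped, its length along y. From the nest, mm: end stop face at y = +43.5, 12 high, x -25..25; two lower ledges, faces at x = -24, 10 high, at y -42..-27 and 27..42, the gap between is for a finger. A frame laid up to 25 mm short (-y) is pushed home by the jaw
- jaw (a joint): steel sliding jaw, m along the bed's +y: 0 = drawn right back (rear stop), 0.070 = fully home (end stop); begins at 0.040 to 0.062. Moves stiffly (3 N), stays where left. Block 44 (x) x 45 mm (y), top 26 mm above the bed, front face at bed y = 6.5 mm when home; two prongs reach 35 mm further to +y, 10.5 to 14.5 mm above the bed, over the frame
- jaw_grip (a point): centre of the top of the black grip on the jaw, 55.5 mm above the bed; the grip is 34 mm along x and 16 mm along y of the bed, and 29 mm tall, on top of the jaw's block. Axes as the bed's. Moves with the jaw
- knob (a joint): red lock knob, clockwise from above, rad: 0 = free, 1.31 = locked at its stop; begins near 0. A spring plunger resists from 0.65 to 0.95 rad (0.25 N m), then snaps it on. Its cam swings in behind the jaw and is blocked by the jaw unless that is home
- knob_grip (a point): centre of the top of the knob's upright grip bar, on the knob's axis (bed-frame x = 42, y = -45.5 mm), 54 mm above the bed; z along the axis, square to the bed; x along the bar, towards its white mark, turning with it. Bar 42 mm long, 12 mm thick, 26 mm tall, on a disc 41 mm across
- green_box: bystander: closed green plastic parts box, 63 x 61 x 32 mm, on the same mat; its place may be changed with the frame's; origin under its centre
- tube: bystander: clear tube of swabs with a blue cap, 34 mm across, 104 mm tall, standing; origin under its centre
- solvent: bystander: grey bottle with a white pump cap, 53 x 52 x 122 mm, origin under its centre

How it is judged:
By the outcome, as a careful person would: the job done as asked, in the order asked, and still so for the second after the job is handed in, with the robot touching nothing.
It also fails if it takes over 69 s, if anything falls off the work surface, if the arm or the gripper's body presses on something with over 40 N, if the wrist force passes 120 N, or if a joint passes its speed limit or range.

ROBOT

A 6-joint arm with a two-finger parallel gripper is mounted at the origin on a cart in front of the work surface, level with it; the furniture and walls round the work are solid. World frame = base frame: x ahead of the robot, y to its left, z up, the work surface at z = 0. Lengths are in m, angles in rad, forces in N, time in s.
With the tool pointing down it reaches from about 0.35 to 0.975 m from the base axis. Payload 4.9 kg.
Tool frame: the origin (TCP) lies on the centre line of the jaws, within the pads' length; the fingertips stand 19 mm ahead of it and the grasp point (between the pads) is the TCP; z points along the fingers, y is the line along which they close (so a half turn about z gives the same grasp; the last joint's range is limited). The gripper opens to 85 mm and grips with 20 to 120 N. Pads are 22 mm wide; open, the fingers measure 114 mm over their backs; the gripper's body (76 mm by 85 mm) begins 54 mm behind the grasp point. The pads swing forward as they close: fully open they stand 13 mm farther back than shut.
Start: joints at [1.023, 0.053, 1.613, -0, 1.476, -0.119], TCP at [0.26, 0.568, 0.221] pointing down, gripper open.
Joint ranges: [-3.01, 3.01], [-1.01, 2.22], [0.06, 2.58], [-1.02, 4.17], [0.09, 2.62], [-3.14, 3.14]. Speed limits (rad/s): [2.57, 2.57, 3.14, 3.14, 3.14, 3.14].

INTERFACE

Orientations are given as a rotation vector (axis times angle).
In Python, from plant import arm, let_go, close, get_image, camera_params, ticket, look_for, trace, mark_of gives the robot as it stands. Calls block until the motion is done:
- arm.movep(position, orientation): joint-space move of the TCP to a pose.
- arm.move_l(position, ori=None, rate=0.15, force_limit=None): straight line of the TCP; ori=None keeps the orientation; rate is the mean speed in m/s. With force_limit (N) it stops when the force on the tool has changed by that much, and returns True; else False.
- arm.move_j(angles): joint-space move.
- let_go() and close(): open the fingers fully, or close them until they stop; the grip force is fixed at half the most.
- arm.dwell(seconds).
- arm.inverse_kinematics(position, orientation): joint angles nearest the present ones, or None.
- arm.get_state(): the state.
- get_image(name): name is "side" or "top" or "wrist"; returns (picture, depth): 480x640x3 uint8, red, green, blue; 480x640 float32, m along the optical axis (not along the pixel's ray), 0 where there is no reading.
- camera_params(name): a dict with "mtx" (3x3 intrinsics, pixels), "cam_to_world" (4x4, takes a point from camera to world coordinates). Camera axes: x right, y up, looking along -z (the intrinsics and any distortion apply to the point x, -y, -z); pixel columns grow to the right and rows downward; lengths in m; the calibration is good to about 2 mm. The wrist camera is an equidistant fisheye: a pixel r from the principal point sees the ray r / f radians off the axis. A picture is of the moment at which its call begins: read the wrist's pose just before it. camera_params takes no time and is no camera call; for the wrist camera it gives the pose at the moment of the call.
A pose or a line that the arm cannot do raises arm.IKError and nothing moves.
- ticket.job_done(): hands the job in; it is judged then, once.
Trained networks look in the newest picture that a camera, given by its name, has taken for a name from the list of things; names that differ only in an ending like _2 or _b are one class to them, and where a whole thing is asked for, a point or a joint stands for the part that bears it (a point fixed in the world has none). Each returns a list of dicts, best first, with "score" (0 to 1); they miss things now and then, are a little off and sometimes report something else, mostly with a low value. They report only what shows in the picture. A call takes as long as a camera call.
- look_for(camera, name): "box" ([centre column, centre row, width, height] as shares, 0 to 1, of the picture: columns of its width, rows of its height, round what is visible of it).
- trace(camera, name): "region" (480x640 bool, what is visible of it) and "box" ([centre column, centre row, width, height] as shares, 0 to 1, of the picture: columns of its width, rows of its height, round what is visible of it).
- mark_of(camera, name): "location" ([column, row] as shares, 0 to 1, of the picture: columns of its width, rows of its height: a listed point, or the origin of a listed thing).
The state is a dict: "clock": time; "q": joint angles; "joint_velocities": joint speeds; "joint_efforts": joint torques, N m; "position": TCP position; "tool_rot": TCP orientation; "ft_force": force on the tool from outside, world axes, zero at the start; "wrist_torque": the same for the moment, N m; "width": finger opening in m; "gripper_force": force on a finger pad.
Only numpy, scipy, OpenCV 4.12 (cv2) and the standard library are available. Lean on these libraries where they do the work, as an engineer would, in place of code of your own. Each camera call takes 0.05 s, during which the arm holds its last target. There are 200 camera calls.

## Working session

There is one attempt and no reset: what is moved stays moved. The work goes in short steps, each a Python script; the robot and the scene stay as the last script left them, time stands still between calls to the robot, and variables do not carry over. Pictures are saved under pics/ and viewed, at most 15 in all, crops included, and the job is handed in when it is done.

```bash
mkdir -p pics; ls
cat > h.py <<'E'
import numpy as np, cv2
from scipy.spatial.transform import Rotation as R
from plant import *
def px2w(cam,u,v,d,P=None):
    P=P or camera_params(cam); K=np.array(P["mtx"]); T=np.array(P["cam_to_world"])
    x=(u-K[0,2])/K[0,0]*d; y=(v-K[1,2])/K[1,1]*d
    return (T@np.array([x,-y,-d,1]))[:3]
def cloud(cam,depth,mask=None):
    P=camera_params(cam); K=np.array(P["mtx"]); T=np.array(P["cam_to_world"])
    m=depth>0
    if mask is not None: m&=mask
    v,u=np.nonzero(m); d=depth[v,u]
    p=np.c_[(u-K[0,2])/K[0,0]*d,-(v-K[1,2])/K[1,1]*d,-d]
    return p@T[:3,:3].T+T[:3,3]
E
python3 - <<'E'
from h import *
s=arm.get_state(); print(s["clock"],s["position"],s["tool_rot"],s["width"])
ims=[]
for c in ["top","side"]:
    im,d=get_image(c); np.save(f"pics/{c}_d.npy",d); cv2.imwrite(f"pics/{c}0.png",im[:,:,::-1])
    P=camera_params(c); print(c,np.round(P["mtx"],1).tolist(),np.round(P["cam_to_world"],3).tolist(),[k for k in P])
    for n in ["frame","bed","jaw","knob","green_box","tube","solvent"]:
        r=trace(c,n)
        for x in r[:2]:
            w=cloud(c,d,x["region"]); 
            print(c,n,round(x["score"],2),np.round(np.array(x["box"])*[640,480,640,480]),np.round(np.median(w,0),3) if len(w) else None,np.round(np.percentile(w,[3,97],axis=0),3).tolist() if len(w) else '')
    for n in ["frame","bed","nest","jaw_grip","knob_grip"]:
        for x in mark_of(c,n)[:2]:
            u,v=np.array(x["location"])*[640,480]; dd=d[min(int(v),479),min(int(u),639)]
            print(c,"mark",n,round(x["score"],2),round(u),round(v),np.round(px2w(c,u,v,dd),4))
E
```

```text
pics
0.0 [0.25952404 0.56785303 0.21933253] [-0.66826238 -3.06903981  0.0031    ] 0.08530842136447567
top [[570.5, 0.0, 315.2], [0.0, 570.5, 233.0], [0.0, 0.0, 1.0]] [[0.028, 0.996, -0.085, 0.434], [-1.0, 0.029, 0.006, -0.057], [0.008, 0.085, 0.996, 1.213], [0.0, 0.0, 0.0, 1.0]] ['mtx', 'cam_to_world']
top frame 0.82 [451. 297.  41.  27.] [ 0.413 -0.357  0.009] [[0.384, -0.391, 0.005], [0.438, -0.311, 0.014]]
top bed 0.95 [396. 211. 138.  73.] [ 0.583 -0.219  0.067] [[0.528, -0.342, 0.027], [0.638, -0.097, 0.108]]
top jaw 0.8 [406. 219.  42.  34.] [ 0.56  -0.251  0.081] [[0.535, -0.283, 0.05], [0.586, -0.212, 0.107]]
top jaw 0.72 [396. 209. 138.  71.] [ 0.583 -0.217  0.067] [[0.53, -0.338, 0.028], [0.637, -0.098, 0.108]]
top knob 0.94 [422. 203.  25.  21.] [ 0.592 -0.266  0.109] [[0.578, -0.292, 0.089], [0.612, -0.247, 0.127]]
top green_box 0.62 [397. 292.  33.  27.] [ 0.417 -0.238  0.033] [[0.388, -0.266, 0.026], [0.446, -0.209, 0.037]]
top tube 0.79 [232. 191.  21.  20.] [0.606 0.108 0.102] [[0.596, 0.096, 0.005], [0.624, 0.125, 0.107]]
top solvent 0.63 [187. 203.  38.  36.] [0.587
[... 1248 characters left out ...]
ox 0.76 [273. 330.  44.  38.] [ 0.416 -0.26   0.033] [[0.385, -0.273, 0.005], [0.447, -0.213, 0.035]]
side green_box 0.59 [349. 222.  17.  46.] [0.609 0.1   0.06 ] [[0.596, 0.095, 0.005], [0.625, 0.117, 0.105]]
side tube 0.95 [349. 223.  17.  45.] [0.609 0.1   0.059] [[0.596, 0.095, 0.003], [0.625, 0.117, 0.105]]
side solvent 0.68 [337. 208.  27.  50.] [0.586 0.18  0.065] [[0.563, 0.166, 0.009], [0.607, 0.197, 0.121]]
side mark frame 0.97 272 387 [ 0.4095 -0.3613  0.0095]
side mark bed 0.67 368 296 [ 0.5631 -0.2658  0.0863]
side mark nest 0.74 365 281 [ 0.5843 -0.1673  0.0572]
side mark jaw_grip 0.98 353 284 [ 0.5416 -0.2516  0.101 ]
side mark knob_grip 0.81 383 275 [ 0.5841 -0.2666  0.1235]
```

```bash
python3 - <<'E'
import cv2,numpy as np
a=cv2.imread("pics/top0.png")[160:330,300:500]; b=cv2.imread("pics/side0.png")[180:430,220:460]
a=cv2.resize(a,(700,595),interpolation=cv2.INTER_CUBIC);b=cv2.resize(b,(576,600),interpolation=cv2.INTER_CUBIC)
cv2.imwrite("pics/c1.png",a);cv2.imwrite("pics/c2.png",b)
E
python3 - <<'E'
from h import *
P=camera_params("wrist"); print({k:np.round(v,3).tolist() if not isinstance(v,str) else v for k,v in P.items()})
s=arm.get_state(); T=np.eye(4); T[:3,:3]=R.from_rotvec(s["tool_rot"]).as_matrix(); T[:3,3]=s["position"]
print(np.round(np.linalg.inv(T)@np.array(P["cam_to_world"]),3))
# bed plane/edges from top depth
d=np.load("pics/top_d.npy"); r=trace("top","bed") if False else None
w=cloud("top",d); 
m=(abs(w[:,0]-.58)<.08)&(abs(w[:,1]+.22)<.16); w=w[m]
n0=np.array([-.5,0,.866]); h=(w-[.577,-.217,.056])@n0
q=w[abs(h)<.004]
c=q.mean(0);_,S,V=np.linalg.svd(q-c); n=V[2]*np.sign(V[2,2]); print(len(q),"plane n",n,"c",c, "slope",np.degrees(np.arccos(n[2])),"yaw",np.degrees(np.arctan2(-n[1],-n[0])))
rect=cv2.minAreaRect(q[:,:2].astype(np.float32)); print(rect)
# frame
w=cloud("top",d); q=w[(w[:,2]>.006)&(w[:,2]<.02)&(abs(w[:,0]-.41)<.06)&(abs(w[:,1]+.353)<.07)]; print(len(q),cv2.minAreaRect(q[:,:2].astype(np.float32)))
for o in [0,np.pi]:
  for yaw in [0,np.pi]:
    pass
E
```

```text
{'mtx': [[371.648, 0.0, 316.862], [0.0, 371.648, 241.068], [0.0, 0.0, 1.0]], 'cam_to_world': [[0.415, -0.86, -0.297, 0.184], [0.91, 0.392, 0.135, 0.603], [0.0, -0.326, 0.945, 0.374], [0.0, 0.0, 0.0, 1.0]]}
[[ 0.001  0.945  0.326  0.084]
 [ 1.    -0.001 -0.    -0.   ]
 [-0.     0.326 -0.945 -0.153]
 [ 0.     0.     0.     1.   ]]
3494 plane n [-0.49722711  0.02360781  0.86729918] c [ 0.58302269 -0.22697844  0.05906973] slope 29.8537118902216 yaw -2.718301225282481
((0.566298246383667, -0.22033746540546417), (0.26066556572914124, 0.14279018342494965), 85.99645233154297)
758 ((0.40886038541793823, -0.349437952041626), (0.13558392226696014, 0.1087833046913147), 87.74286651611328)
```

View pics/c1.png

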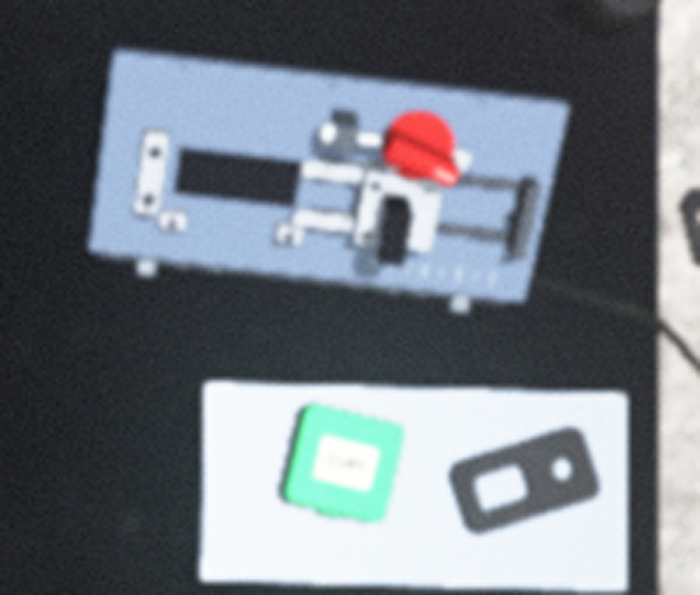

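View pics/c2.png

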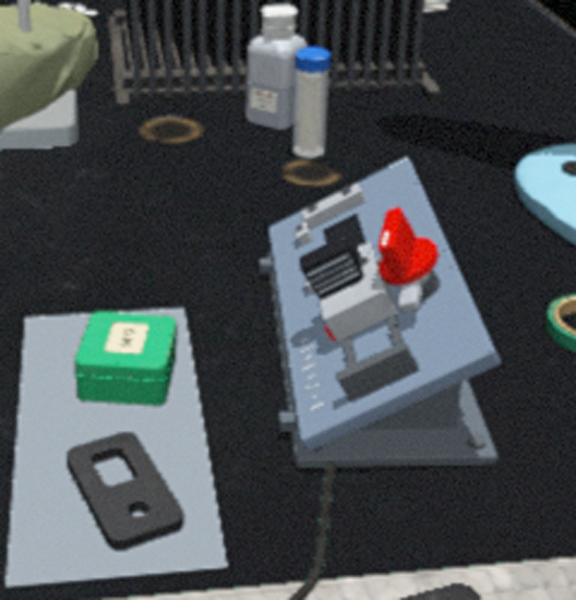

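```bash
cat >> h.py <<'E'
def wcloud(depth,P,mask=None):
    K=np.array(P["mtx"]);T=np.array(P["cam_to_world"])
    m=depth>0
    if mask is not None: m=m&mask
    v,u=np.nonzero(m); return wpt(u,v,depth[v,u],P),u,v
def wpt(u,v,d,P):
    K=np.array(P["mtx"]);T=np.array(P["cam_to_world"])
    a=(u-K[0,2])/K[0,0]; b=(v-K[1,2])/K[1,1]; r=np.hypot(a,b)+1e-9
    s=np.tan(r)/r*d
    p=np.stack([a*s,-b*s,-d+0*a],-1); return p@T[:3,:3].T+T[:3,3]
A=np.radians(30)
BED_O=np.array([.5775,-.2185,.056]); YAW=np.radians(-4)
import os,json
if os.path.exists("bed.json"): j=json.load(open("bed.json")); BED_O=np.array(j["o"]); YAW=j["yaw"]
RB=R.from_euler('z',YAW).as_matrix()@np.array([[np.cos(A),0,-np.sin(A)],[0,1,0],[np.sin(A),0,np.cos(A)]])
def b2w(x,y,z): return BED_O+RB@(np.array([x,y,z])/1000)
def w2b(p): return (np.asarray(p)-BED_O)@RB*1000
def tool(phi):
    "tool square to bed; phi deg = turn about bed z of tool y away from bed y"
    M=np.array([[-1,0,0],[0,1,0],[0,0,-1.]])
    return R.from_matrix(RB@R.from_euler('z',phi,degrees=True).as_matrix()@M).as_rotvec()
E
python3 - <<'E'
from h import *
for y in (-45,0,50):
  for phi in (-90,-60,-30,0,30,60,90,180):
    q=arm.inverse_kinematics(b2w(0,y,50),tool(phi)); print(y,phi,None if q is None else np.round(q,2))
arm.movep(b2w(0,-20,170),tool(0)); print(arm.get_state()["clock"])
P=camera_params("wrist"); im,d=get_image("wrist")
np.savez("pics/w1.npz",d=d,im=im,K=P["mtx"],T=P["cam_to_world"])
cv2.imwrite("pics/w1.png",im[:,:,::-1])
for n in ["bed","nest","jaw_grip","knob_grip","frame"]:
    for x in mark_of("wrist",n)[:2]:
        u,v=np.array(x["location"])*[640,480]; dd=d[min(int(v),479),min(int(u),639)]
        p=wpt(u,v,dd,P); print(n,round(x["score"],2),round(u),round(v),np.round(p,4),np.round(w2b(p),1))
w,u,v=wcloud(d,P); b=w2b(w)
q=w[(abs(b[:,2])<4)&(abs(b[:,0])<75)&(abs(b[:,1])<140)]; c=q.mean(0); n=np.linalg.svd(q-c,full_matrices=False)[2][2]; n*=np.sign(n[2])
print(len(q),n,"slope",np.degrees(np.arccos(n[2])),"yaw",np.degrees(np.arctan2(-n[1],-n[0])), "h",w2b(c)[2])
E
```

```text
-45 -90 [-0.71 -0.15  2.09  0.42  0.82 -0.88]
-45 -60 [-0.71 -0.15  2.09  0.42  0.82 -1.4 ]
-45 -30 [-0.71 -0.15  2.09  0.42  0.82 -1.92]
-45 0 [-0.71 -0.15  2.09  0.42  0.82 -2.45]
-45 30 [-0.71 -0.15  2.09  0.42  0.82 -2.97]
-45 60 [-0.71 -0.15  2.09  0.42  0.82  2.79]
-45 90 [-0.71 -0.15  2.09  0.42  0.82  2.27]
-45 180 [-0.71 -0.15  2.09  0.42  0.82  0.7 ]
0 -90 [-0.63 -0.2   2.13  0.38  0.79 -0.78]
0 -60 [-0.63 -0.2   2.13  0.38  0.79 -1.3 ]
0 -30 [-0.63 -0.2   2.13  0.38  0.79 -1.82]
0 0 [-0.63 -0.2   2.13  0.38  0.79 -2.35]
0 30 [-0.63 -0.2   2.13  0.38  0.79 -2.87]
0 60 [-0.63 -0.2   2.13  0.38  0.79  2.89]
0 90 [-0.63 -0.2   2.13  0.38  0.79  2.37]
0 180 [-0.63 -0.2   2.13  0.38  0.79  0.8 ]
50 -90 [-0.53 -0.25  2.17  0.33  0.77 -0.65]
50 -60 [-0.53 -0.25  2.17  0.33  0.77 -1.17]
50 -30 [-0.53 -0.25  2.17  0.33  0.77 -1.7 ]
50 0 [-0.53 -0.25  2.17  0.33  0.77 -2.22]
50 30 [-0.53 -0.25  2.17  0.33  0.77 -2.74]
50 60 [-0.53 -0.25  2.17  0.33  0.77  3.02]
50 90 [-0.53 -0.25  2.17  0.33  0.77  2.49]
50 180 [-0.53 -0.25  2.17  0.33  0.77  0.92]
4.2167
bed 0.94 335 213 [ 0.5791 -0.2222  0.056 ] [ 1.6 -3.6 -0.9]
nest 0.81 394 212 [ 0.5808 -0.1681  0.0565] [ 0.1 50.5  0.5]
jaw_grip 0.68 294 225 [ 0.5435 -0.2534  0.1023] [ -4.1 -37.2  55.9]
jaw_grip 0.46 301 18 [ 0.4095 -0.2377  0.0347] [-154.6  -30.8   64.7]
knob_grip 0.72 287 279 [ 0.5826 -0.263   0.1244] [ 41.3 -44.   55.1]
frame 0.73 595 197 [0.6052 0.101  0.014 ] [-16.3 320.7 -39. ]
frame 0.59 167 27 [ 0.4087 -0.3476  0.0018] [-165.2 -140.5   32.8]
27129 [-0.49906096  0.04446227  0.86542548] slope 30.0686747808169 yaw -5.091146088635601 h -0.049376562562725344
```

View pics/w1.png

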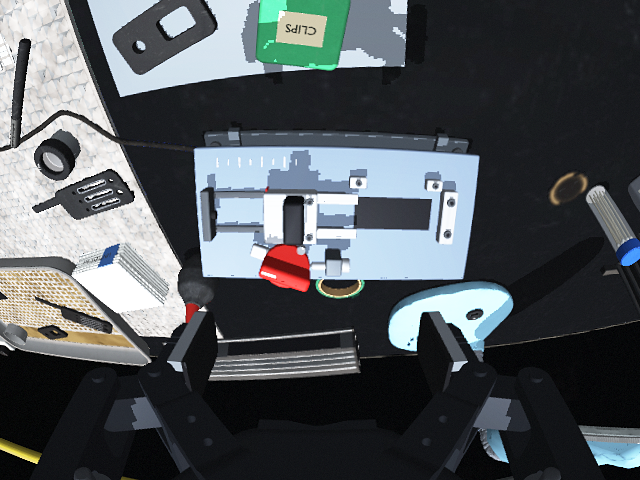

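Run:
```python
from h import *
z=np.load("pics/w1.npz"); P=dict(mtx=z["K"],cam_to_world=z["T"]); d=z["d"]; im=z["im"]
w,u,v=wcloud(d,P); b=w2b(w)
m=(abs(b[:,2])<3.5)&(abs(b[:,0])<80)&(abs(b[:,1])<145)
q=b[m][:,:2]
# edges: robust line fits per edge
def edge(along,ax,sgn):
    c=np.arange(-100,101,10) if along==1 else np.arange(-45,51,8); pts=[]
    for t in c:
        s=q[abs(q[:,along]-t)<4][:,ax]
        if len(s)>5: pts.append((t,np.percentile(s,99.5) if sgn>0 else np.percentile(s,.5)))
    pts=np.array(pts); k=np.polyfit(pts[:,0],pts[:,1],1); r=pts[:,1]-np.polyval(k,pts[:,0]); g=abs(r-np.median(r))<2
    k=np.polyfit(pts[g,0],pts[g,1],1); print("edge axis",ax,sgn,"slope deg",round(np.degrees(np.arctan(k[0])),2),"offset",round(k[1],2),"n",g.sum(),len(g)); return k
edge(1,0,-1);edge(1,0,1);edge(0,1,-1);edge(0,1,1)
# knob bar top, jaw grip top
for name,x0,y0,h in (("knob",42,-45.5,54),("grip",-4,-37,55.5)):
    s=b[(abs(b[:,2]-h)<3.5)&(np.hypot(b[:,0]-x0,b[:,1]-y0)<28)]
    print(name,len(s),s.mean(0).round(1),cv2.minAreaRect(s[:,:2].astype(np.float32)))
```

```text
edge axis 0 -1 slope deg 1.04 offset -58.05 n 21 21
edge axis 0 1 slope deg 9.55 offset 60.0 n 4 21
edge axis 1 -1 slope deg -1.5 offset -130.11 n 12 12
edge axis 1 1 slope deg -0.92 offset 128.1 n 12 12
knob 716 [ 40.4 -46.2  53.8] ((41.02375793457031, -46.27505111694336), (42.418357849121094, 12.174505233764648), 68.95490264892578)
grip 901 [ -5.4 -38.1  55.4] ((-4.749371528625488, -38.38671112060547), (15.997832298278809, 33.139339447021484), 89.59773254394531)
```

Run:
```python
import cv2
a=cv2.imread("pics/w1.png")[120:320,180:400]; cv2.imwrite("pics/w1c.png",cv2.resize(a,(660,600),interpolation=cv2.INTER_CUBIC))
```

```text
(no output)
```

View pics/w1c.png

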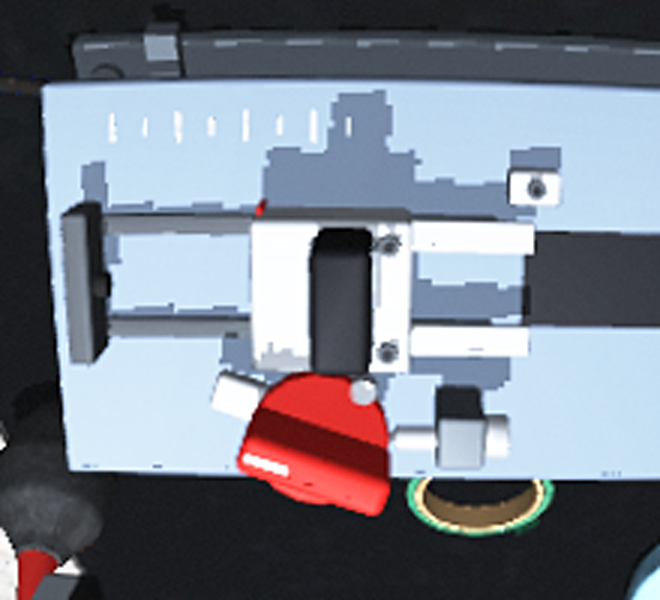

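```bash
python3 - <<'E'
from h import *
o=b2w(-1.0,-0.9,-0.05); json.dump(dict(o=o.tolist(),yaw=float(np.radians(-5.05))),open("bed.json","w")); print(o)
E
python3 - <<'E'
from h import *
z=np.load("pics/w1.npz"); P=dict(mtx=z["K"],cam_to_world=z["T"]); w,u,v=wcloud(z["d"],P); b=w2b(w)
for name,x0,y0,h in (("knob",42,-45.5,54),("grip",-4,-37,55.5)):
    s=b[(abs(b[:,2]-h)<3.5)&(np.hypot(b[:,0]-x0,b[:,1]-y0)<28)]
    r=cv2.minAreaRect(s[:,:2].astype(np.float32)); print(name,r); 
    if name=="grip": gx,gy=r[0]
def st(t):
    s=arm.get_state(); print(t,round(s["clock"],2),w2b(s["position"]).round(1),"w",round(s["width"],4),"F",np.round(np.array(s["ft_force"])@RB,1))
arm.move_l(b2w(gx,gy,95),tool(0),rate=.2); st("above")
print(arm.move_l(b2w(gx,gy,51),rate=.08,force_limit=12)); st("down")
close(); st("closed")
print(arm.move_l(b2w(gx,gy-65,51),rate=.05,force_limit=20)); st("back")
E
```

```text
[ 0.57659824 -0.21933914  0.0554567 ]
knob ((42.76922607421875, -45.19114303588867), (42.41373825073242, 12.122540473937988), 69.8659896850586)
grip ((-3.1452999114990234, -38.052101135253906), (33.169071197509766, 15.957585334777832), 0.34046247601509094)
above 5.05 [ -3.1 -37.9  95. ] w 0.0852 F [-0.1 -0.4 -0.1]
False
down 5.75 [ -2.7 -38.2  51.4] w 0.0854 F [-0.4  0.2 -0.3]
closed 6.52 [ -3.2 -38.1  51. ] w 0.0003 F [ 0.   0.1 -0.1]
False
back 7.97 [  -3.2 -102.7   51. ] w 0.0001 F [ 0.1 -0.3  0.7]
```

Run:
```python
from h import *
P=camera_params("wrist"); im,d=get_image("wrist"); cv2.imwrite("pics/w2.png",im[:,:,::-1]); np.savez("pics/w2.npz",d=d,im=im,K=P["mtx"],T=P["cam_to_world"])
im,d2=get_image("side"); cv2.imwrite("pics/s2.png",cv2.resize(im[190:390,270:470,::-1],(600,600),interpolation=cv2.INTER_CUBIC))
```

```text
(no output)
```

View pics/s2.png

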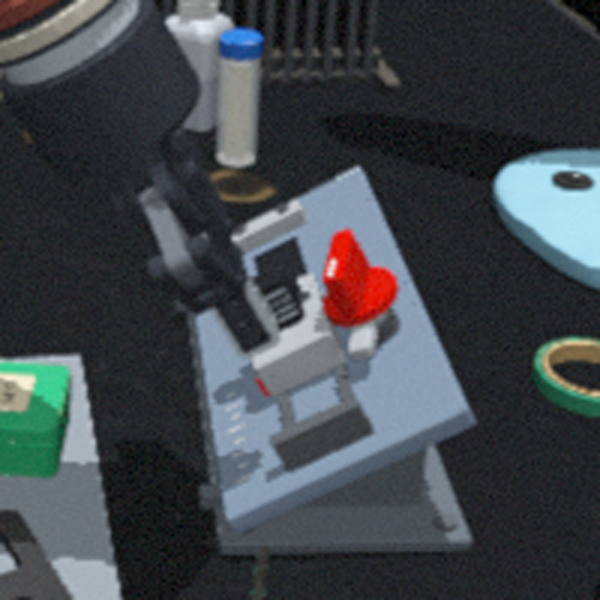

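Run:
```python
from h import *
P=camera_params("side");K=np.array(P["mtx"]);T=np.linalg.inv(P["cam_to_world"])
def pr(p):
    c=T[:3,:3]@p+T[:3,3]; return (K[0,0]*c[0]/-c[2]+K[0,2], -K[1,1]*c[1]/-c[2]+K[1,2])
s=arm.get_state(); print(s["position"],s["clock"])
for h in (51,32): print(h,((np.array(pr(b2w(-3.2,-102.7,h)))-[270,190])*3).round())
print("FT",s["ft_force"])
z=np.load("pics/w2.npz"); w,u,v=wcloud(z["d"],dict(mtx=z["K"],cam_to_world=z["T"])); b=w2b(w)
s=b[(abs(b[:,2]-55.5)<3)&(abs(b[:,0]+4)<25)&(b[:,1]>-75)&(b[:,1]<20)]; print(len(s), cv2.minAreaRect(s[:,:2].astype(np.float32)) if len(s)>5 else '')
```

```text
[ 0.53946615 -0.31920233  0.09804504] 8.0667
51 [272. 360.]
32 [290. 389.]
FT [-0.04315254  1.09883802 -0.16328519]
1815 ((-3.379031181335449, -38.3884391784668), (15.810527801513672, 33.581764221191406), 89.63499450683594)
```

View pics/w2.png

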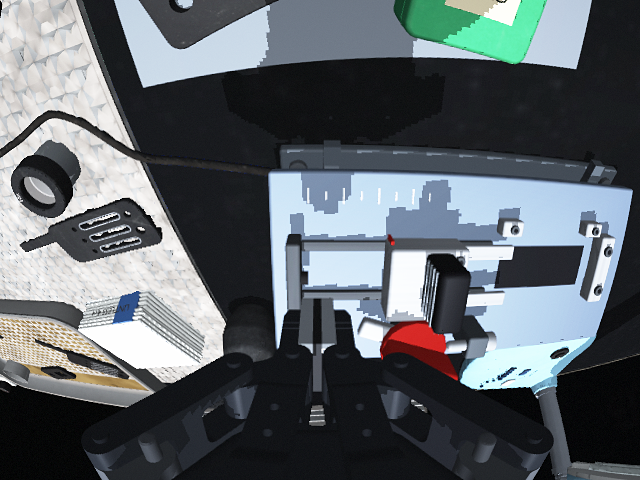

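Run:
```python
from h import *
z=np.load("pics/w2.npz"); s=arm.get_state()
Rt=R.from_rotvec(s["tool_rot"]).as_matrix(); 
w,u,v=wcloud(z["d"],dict(mtx=z["K"],cam_to_world=z["T"])); t=(w-s["position"])@Rt*1000
m=(v>300)&(v<360)&(u>285)&(u<355)&(t[:,2]<35)
for lo in range(-60,36,6):
    q=t[m&(t[:,2]>=lo)&(t[:,2]<lo+6)]; 
    if len(q): print("wrist",lo,len(q),q[:,:2].min(0).round(),q[:,:2].max(0).round())
im,d=get_image("side"); w=cloud("side",d); t=(w-s["position"])@Rt*1000
m=(abs(t[:,0])<18)&(abs(t[:,1])<20)
for lo in range(-60,36,6):
    q=t[m&(t[:,2]>=lo)&(t[:,2]<lo+6)]; 
    if len(q): print("side",lo,len(q),q[:,:2].min(0).round(),q[:,:2].max(0).round())
print(arm.get_state()["tool_rot"], tool(0))
```

```text
wrist -60 563 [ 11. -11.] [14. 12.]
wrist -54 440 [  4. -11.] [14. 12.]
wrist -48 509 [  3. -12.] [12. 13.]
wrist -42 593 [  6. -12.] [12. 13.]
wrist -36 520 [  6. -12.] [11. 13.]
wrist -30 505 [  6. -13.] [12. 13.]
wrist -24 440 [  6. -13.] [12. 13.]
wrist -18 83 [  6. -12.] [11. 11.]
wrist 24 5 [-18. -15.] [-15. -11.]
wrist 30 112 [-23. -18.] [-15. -10.]
side -60 19 [-13. -15.] [-11.  11.]
side -54 7 [-12. -15.] [-0.  9.]
side -48 51 [-11. -16.] [11.  4.]
side -42 68 [-11. -16.] [11.  6.]
side -36 70 [-11. -15.] [11.  4.]
side -30 61 [-11. -16.] [10.  4.]
side -24 60 [-11. -15.] [11.  5.]
side -18 34 [-11. -12.] [11.  3.]
side -12 6 [-7. -7.] [10. -5.]
side 24 20 [-17. -18.] [ 15. -11.]
side 30 140 [-18. -19.] [ 18. -10.]
[ 0.11493977  2.61579525 -0.03075089] [ 0.11535139  2.61578959 -0.03090831]
```

```bash
cat >> h.py <<'E'
D=32.
if os.path.exists("D.json"): D=json.load(open("D.json"))
def bp(x,y,h): return b2w(x,y,h-D)   # true grasp point, bed mm
def st(t):
    s=arm.get_state(); b=w2b(s["position"])+[0,0,D]; print(t,round(s["clock"],2),b.round(1),"w",round(s["width"],4),"F",np.round(np.array(s["ft_force"])@RB,1),"T",np.round(np.array(s["wrist_torque"])@RB,2)); return b,s
E
python3 - <<'E'
from h import *
z=np.load("pics/w2.npz"); s=arm.get_state(); Rt=R.from_rotvec(s["tool_rot"]).as_matrix()
w,u,v=wcloud(z["d"],dict(mtx=z["K"],cam_to_world=z["T"])); t=(w-s["position"])@Rt*1000
q=t[(abs(t[:,0])<14)&(abs(t[:,1])<14)&(t[:,2]<10)&(v<360)][:,2]; tip=np.percentile(q,99.5); print("tip",tip,q.max())
import h; h.D=float(19-tip); json.dump(h.D,open("D.json","w")); assert 28<h.D<38
let_go()
gx,gy=-3.4,-38.2
arm.move_l(bp(gx,gy,82),tool(0),rate=.15); 
print(arm.move_l(bp(gx,gy,51),rate=.08,force_limit=10)); st("down")
close(); b,s=st("closed")
if s["width"]>.01:
    print(arm.move_l(bp(gx,gy-60,51),rate=.05,force_limit=20)); st("back")
E
```

```text
tip -14.710841384454783 -13.506769483763307
False
down 10.02 [ -3.6 -38.6  50.8] w 0.0854 F [-0.1 -0.   0.3] T [ 0.01  0.23 -0.03]
closed 10.66 [ -3.2 -38.2  51.4] w 0.015 F [-1.   0.9  5.9] T [ 0.15  0.53 -0.09]
True
back 11.53 [ -3.3 -81.3  51.4] w 0.0151 F [-0.1  4.3  6.2] T [0.18 0.09 0.03]
```

Run:
```python
from h import *
b,s=st("0"); print(arm.move_l(bp(b[0],b[1]-8,b[2]),rate=.02,force_limit=30)); b,s=st("back")
arm.dwell(.2); b,s=st("settled"); let_go(); b,s=st("open")
arm.move_l(bp(b[0],b[1],b[2]+60),rate=.2)
P=camera_params("wrist"); im,d=get_image("wrist")
w,u,v=wcloud(d,P); q=w2b(w)
s=q[(abs(q[:,2]-55.5)<3)&(abs(q[:,0]+4)<25)&(abs(q[:,1]+81)<20)]; print(len(s), cv2.minAreaRect(s[:,:2].astype(np.float32)))
for lo in range(-124,-56,4):
    k=q[(abs(q[:,0]+3)<10)&(q[:,1]>=lo)&(q[:,1]<lo+4)]; print(lo,len(k),np.percentile(k[:,2],[10,50,90]).round(1) if len(k) else '')
cv2.imwrite("pics/w3.png",im[:,:,::-1])
```

```text
0 11.53 [ -3.3 -81.3  51.4] w 0.0151 F [-0.1  4.3  6.2] T [0.18 0.09 0.03]
True
back 11.93 [ -3.4 -81.1  51.5] w 0.0147 F [-0.1  6.   6.2] T [-0.44  0.06  0.1 ]
settled 12.13 [ -3.4 -81.1  51.5] w 0.015 F [-0.5  5.1  7. ] T [-0.55  0.03  0.08]
open 12.82 [ -4.6 -81.1  51. ] w 0.0855 F [0.2 0.7 0.7] T [0.01 0.18 0.06]
1699 ((-3.2854881286621094, -81.77857208251953), (33.88437271118164, 16.15976905822754), 0.35392582416534424)
-124 261 [  1.2 167.8 168.6]
-120 208 [19.2 20.2 69. ]
-116 284 [ 5.8 19.5 20.8]
-112 90 [-0.2 15.2 24.6]
-108 209 [25.2 26.  27.1]
-104 223 [25.3 26.1 27.3]
-100 241 [ 25.4  26.3 161.1]
-96 252 [ 25.4  26.3 161.6]
-92 249 [ 26.1  53.8 162.3]
-88 284 [ 54.8  55.7 161.5]
-84 302 [54.8 55.6 56.9]
-80 307 [ 54.9  55.7 162.3]
-76 212 [ 49.4  54.6 162.4]
-72 204 [ 25.5  26.6 162.2]
-68 209 [25.4 26.2 27.1]
-64 74 [1.000e-01 2.380e+01 1.662e+02]
-60 132 [-0.7  0.3 14.6]
```

View pics/w3.png

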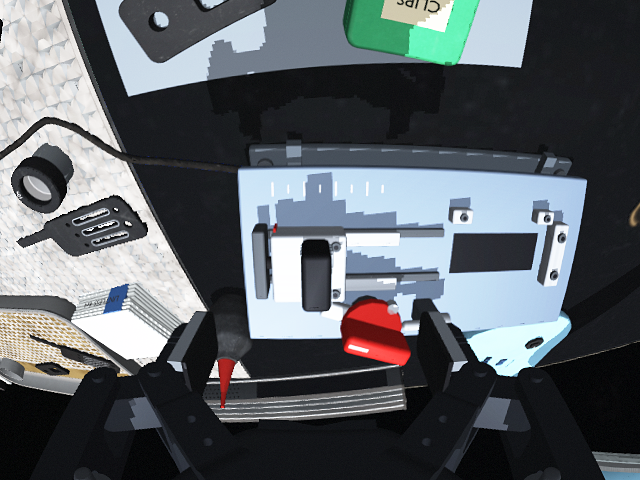

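```bash
cat >> h.py <<'E'
def down(theta):
    "tool straight down, tool y at world heading theta (deg)"
    t=np.radians(theta); y=np.array([np.cos(t),np.sin(t),0]); z=np.array([0,0,-1.]); return R.from_matrix(np.c_[np.cross(y,z),y,z]).as_rotvec()
def fp(x,y,z): return np.array([x,y,z-D/1000])
def frame_fit(w):
    q=w[(w[:,2]>.0065)&(w[:,2]<.016)]
    # drop stray points
    c=np.median(q[:,:2],0); q=q[np.hypot(*(q[:,:2]-c).T)<.055]
    return len(q),np.median(q[:,2]),cv2.minAreaRect(q[:,:2].astype(np.float32))
E
python3 - <<'E'
from h import *
print(arm.inverse_kinematics(fp(.41,-.355,.2),down(19)))
arm.movep(fp(.41,-.355,.2),down(19)); arm.dwell(.15); s=arm.get_state(); print(s["clock"],s["q"])
P=camera_params("wrist"); im,d=get_image("wrist"); cv2.imwrite("pics/w4.png",im[:,:,::-1])
for x in trace("wrist","frame")[:2]:
    w,u,v=wcloud(d,P,x["region"]); print(x["score"],np.round(np.array(x["box"])*[640,480,640,480]),np.median(w,0).round(4),frame_fit(w))
for x in mark_of("wrist","frame")[:2]:
    u,v=np.array(x["location"])*[640,480]; print("mark",x["score"],u,v,wpt(u,v,d[int(v),int(u)],P).round(4))
E
```

```text
[-0.85087303 -0.10551849  1.86008333  0.          1.38702782 -1.18248559]
14.675 [-8.50571065e-01 -1.05104405e-01  1.86098690e+00  2.06006878e-04
  1.38678955e+00 -1.18286641e+00]
0.92 [320. 209.  54. 100.] [ 0.4107 -0.3529  0.0106] (4143, np.float64(0.010568023210649757), ((0.40985381603240967, -0.3504026532173157), (0.04635835066437721, 0.08480250090360641), 18.83644676208496))
0.69 [375.  90. 103. 101.] [ 0.4164 -0.2394  0.0339] (8, np.float64(0.01265222262989285), ((0.4048519432544708, -0.26714158058166504), (0.00037955818697810173, 0.034317199140787125), 78.47242736816406))
mark 0.63 322.496 208.32 [ 0.4134 -0.3488  0.0006]
```

View pics/w4.png

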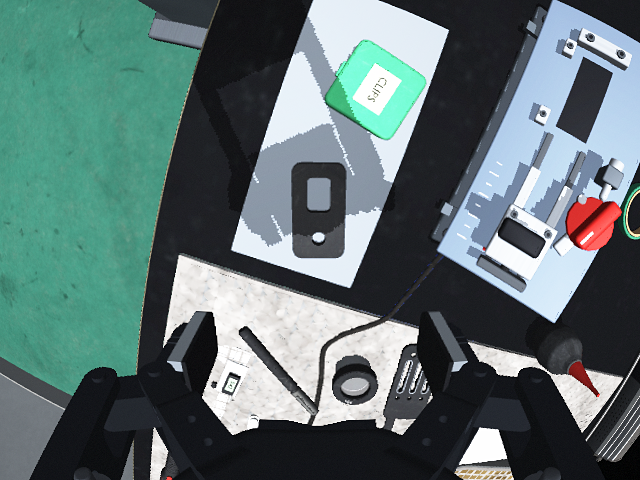

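Run:
```python
from h import *
x,y,th=.4099,-.3504,18.84
arm.move_l(fp(x,y,.08),down(th),rate=.15)
print(arm.move_l(fp(x,y,.024),rate=.07,force_limit=8)); s0=arm.get_state(); print(s0["position"]+np.array([0,0,D/1000]))
close(); s=arm.get_state(); print("w",s["width"],s["gripper_force"],s["ft_force"],s["position"][2]+D/1000)
assert .04<s["width"]<.05
arm.move_l(fp(x,y,.19),rate=.2)
print("w",arm.get_state()["width"])
arm.movep(bp(3,44,80),tool(-90)); st("over nest"); print(arm.get_state()["q"])
arm.dwell(.15)
im,d=get_image("side"); cv2.imwrite("pics/s5.png",cv2.resize(im[170:370,290:490,::-1],(600,600),interpolation=cv2.INTER_CUBIC))
```

```text
False
[ 0.41019707 -0.35074909  0.02438348]
w 0.043964099295273604 61.38754963874817 [0.15475198 0.9518222  4.17412371] 0.024936579719148328
w 0.04396355439232968
over nest 19.09 [ 3.  43.5 79.9] w 0.0439 F [1.1 0.2 0.1] T [ 0.    0.29 -0.05]
[-0.53741606 -0.23015911  2.16161746  0.32082319  0.75706609 -0.63318865]
```

View pics/s5.png

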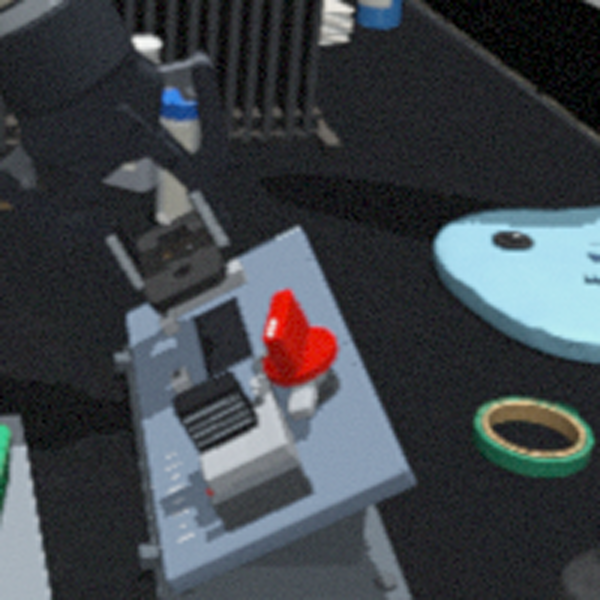

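Run:
```python
from h import *
arm.move_l(bp(3,44,34),tool(-90),rate=.15); st("near")
print(arm.move_l(bp(3,44,20),rate=.03,force_limit=6)); b,s=st("down")
print(arm.move_l(bp(-4,44,b[2]+.3),rate=.015,force_limit=6)); b,s=st("ledge")
arm.dwell(.1); let_go(); st("open")
arm.move_l(bp(b[0],44,90),rate=.2); arm.dwell(.1)
P=camera_params("wrist"); im,d=get_image("wrist"); cv2.imwrite("pics/w6.png",im[:,:,::-1])
w,u,v=wcloud(d,P); q=w2b(w)
s=q[(abs(q[:,2]-8)<2)&(abs(q[:,0])<35)&(abs(q[:,1]-44)<55)]
for x in trace("wrist","frame")[:2]:
    w,u,v=wcloud(d,P,x["region"]); k=w2b(w); k2=k[abs(k[:,2]-8)<3]; print(x["score"],np.median(k,0).round(1),len(k2),cv2.minAreaRect(k2[:,:2].astype(np.float32)) if len(k2)>9 else '')
```

```text
near 19.75 [ 2.8 43.7 33.9] w 0.0435 F [-0.3 -0.3  0.8] T [0.01 0.27 0.02]
True
down 20.18 [ 3.9 43.7 22.9] w 0.0436 F [-0.5 -0.2  7.6] T [-0.    0.36  0.01]
True
ledge 20.41 [ 2.7 43.7 22.9] w 0.044 F [0.6 0.2 3.3] T [-0.04  0.18  0.03]
open 21.0 [ 1.8 44.  22.5] w 0.0855 F [-0.6 -0.7  1.1] T [ 0.03  0.23 -0.05]
0.91 [ 2.4 43.5  8.3] 8241 ((2.494518280029297, 44.495086669921875), (45.930477142333984, 84.7306137084961), 0.32831043004989624)
```

View pics/w6.png

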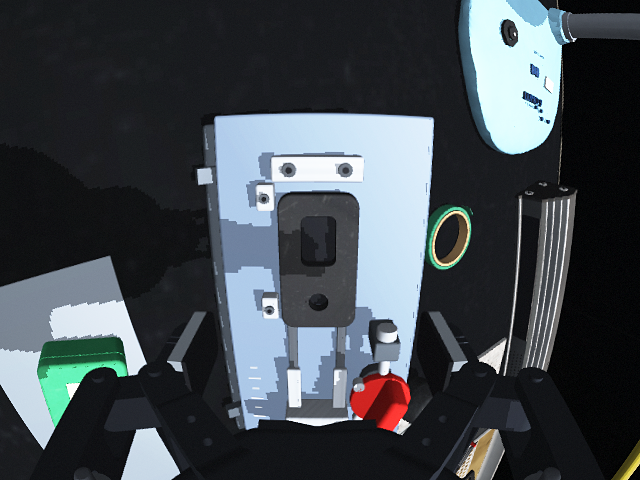

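Run:
```python
from h import *
arm.move_l(bp(2.5,44,40),rate=.2)
print(arm.move_l(bp(2.5,44,24),rate=.06,force_limit=8))
close(); b,s=st("grip")
arm.move_l(bp(b[0],b[1],b[2]+.5),rate=.01); arm.dwell(.1); b,s=st("lift")
print(arm.move_l(bp(-4,b[1],b[2]-.2),rate=.015,force_limit=8)); b,s=st("ledge")
arm.dwell(.1); st("s"); let_go(); st("open")
arm.move_l(bp(b[0],44,90),rate=.2); arm.dwell(.1)
P=camera_params("wrist"); im,d=get_image("wrist"); cv2.imwrite("pics/w7.png",cv2.resize(im[130:350,200:420,::-1],(600,600),interpolation=cv2.INTER_CUBIC))
w,u,v=wcloud(d,P); q=w2b(w)
for x in trace("wrist","frame")[:1]:
    w,u,v=wcloud(d,P,x["region"]); k=w2b(w); k2=k[abs(k[:,2]-8)<3]; print(x["score"],np.median(k,0).round(1),len(k2),cv2.minAreaRect(k2[:,:2].astype(np.float32)) if len(k2)>9 else '')
```

```text
False
grip 22.98 [ 2.8 43.9 24.8] w 0.0437 F [-3.3 -0.4 10.4] T [ 0.07  0.68 -0.03]
lift 23.37 [ 2.7 43.9 25.2] w 0.0441 F [0.3 0.6 0. ] T [-0.05  0.32  0.04]
True
ledge 23.74 [ 0.2 43.7 25.4] w 0.0436 F [ 3.1  0.1 -0.2] T [ 0.1  -0.12 -0.02]
s 23.84 [ 0.2 43.7 25.4] w 0.0436 F [ 2.5 -0.3  1.2] T [ 0.06 -0.12 -0.02]
open 24.33 [-1.2 44.1 24.8] w 0.0856 F [0.3 0.5 0.3] T [-0.01  0.21  0.  ]
0.55 [ 0.7 43.3  8.3] 8409 ((0.5310707092285156, 43.4143180847168), (86.71209716796875, 46.93552017211914), 88.97300720214844)
```

View pics/w7.png

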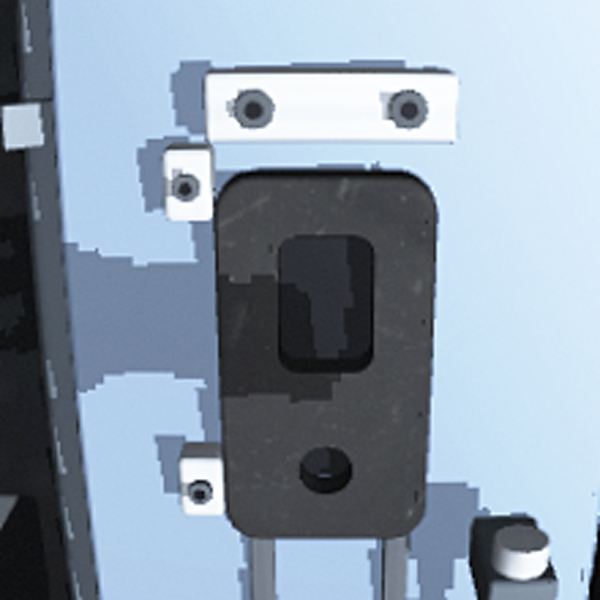

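Run:
```python
from h import *
arm.movep(bp(-3.3,-81.6,95),tool(-180)); arm.dwell(.1)
print(arm.move_l(bp(-3.3,-81.6,51),rate=.1,force_limit=8)); st("down")
close(); b,s=st("grip"); assert s["width"]>.012
print(arm.move_l(bp(b[0],-30,b[2]),rate=.06,force_limit=25)); st("mid")
print(arm.move_l(bp(b[0],-4,b[2]),rate=.03,force_limit=25)); b,s=st("home")
print(arm.move_l(bp(b[0],b[1]+5,b[2]),rate=.02,force_limit=30)); b,s=st("home2")
arm.dwell(.1); let_go(); b,s=st("open")
arm.move_l(bp(b[0],b[1],110),rate=.2); arm.dwell(.15)
P=camera_params("wrist"); im,d=get_image("wrist"); cv2.imwrite("pics/w8.png",im[:,:,::-1]); w,u,v=wcloud(d,P); q=w2b(w)
for n,x0,y0,h,r in (("grip",-3.3,-11.5,55.5,25),("knob",42,-45.5,54,26)):
    s=q[(abs(q[:,2]-h)<3)&(np.hypot(q[:,0]-x0,q[:,1]-y0)<r)]; print(n,len(s), cv2.minAreaRect(s[:,:2].astype(np.float32)) if len(s)>9 else '')
```

```text
False
down 26.87 [ -3.2 -81.5  51. ] w 0.0854 F [ 0.2 -0.5  0.5] T [0.01 0.17 0.03]
grip 27.51 [ -3.1 -81.4  51.4] w 0.0149 F [-2.5  2.6  6.9] T [ 0.28  0.52 -0.15]
False
mid 28.52 [ -3.1 -29.2  51.4] w 0.0152 F [0.3 2.2 3.5] T [ 0.13  0.21 -0.07]
True
home 29.21 [ -3.  -11.4  51.4] w 0.0148 F [ 0.4 -3.1  1.3] T [-0.09  0.21 -0.11]
False
home2 29.63 [ -2.9 -11.2  51.4] w 0.0147 F [ -1.5 -22.7  -9.7] T [-2.91  0.64 -0.15]
open 30.42 [-2.9 -6.2 51.4] w 0.0851 F [-0.8 -0.4  0.4] T [-0.03  0.26  0.  ]
grip 1739 ((-1.7955284118652344, -12.230905532836914), (15.646011352539062, 33.29788589477539), 89.87640380859375)
knob 1867 ((43.53569412231445, -45.24168395996094), (41.43702697753906, 12.363005638122559), 70.45433807373047)
```

View pics/w8.png

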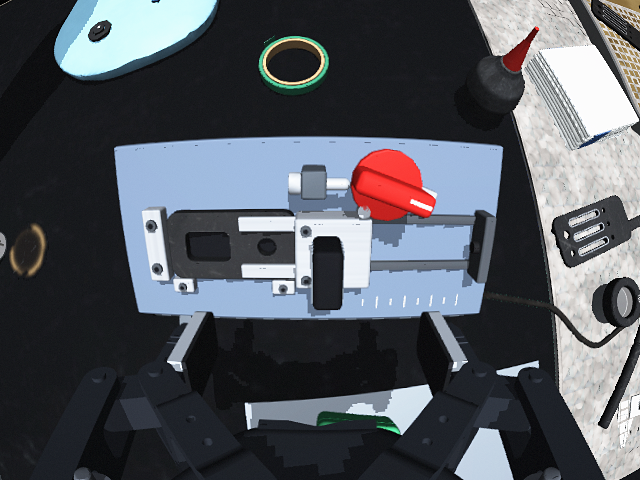

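Run:
```python
from h import *
kx,ky=43,-45.4
arm.movep(bp(kx,ky,110),tool(-98)); arm.dwell(.1); print(arm.get_state()["q"])
print(arm.move_l(bp(kx,ky,51),rate=.1,force_limit=8)); st("down")
close(); b,s=st("grip"); assert .008<s["width"]<.03
q0=np.array(s["q"]); 
for i in range(1,17):
    q=q0.copy(); q[5]+=.1*i; arm.move_j(q); b,s=st(f"{.1*i:.1f} q6 {q[5]:.2f}")
    T=(np.array(s["wrist_torque"])@RB)[2]; F=np.linalg.norm(s["ft_force"])
    if F>40 or abs(T)>.8: break
```

```text
[-0.68257605 -0.15889272  2.0177005   0.37425464  0.87274889 -0.63698018]
False
down 33.21 [ 43.3 -45.5  51.2] w 0.0856 F [-0.1  0.1 -0.1] T [-0.04  0.23  0.03]
grip 33.88 [ 42.9 -45.7  51.5] w 0.0123 F [-3.4 -1.   7.4] T [-0.15  0.85 -0.91]
0.1 q6 -0.55 34.12 [ 42.7 -46.4  51.6] w 0.0112 F [-3.  -3.1  2.2] T [-0.72  0.63 -0.53]
0.2 q6 -0.45 34.38 [ 42.5 -46.3  51.6] w 0.011 F [-3.  -3.1  1.8] T [-0.76  0.67 -0.  ]
0.3 q6 -0.35 34.62 [ 42.4 -46.3  51.6] w 0.0111 F [-3.4 -3.1  3.8] T [-0.68  0.76 -0.01]
0.4 q6 -0.25 34.88 [ 42.3 -46.2  51.6] w 0.0107 F [-3.6 -3.7  4.5] T [-0.66  0.85 -0.04]
0.5 q6 -0.15 35.12 [ 42.2 -46.1  51.6] w 0.0107 F [-4.6 -3.3  4.1] T [-0.65  0.91 -0.06]
0.6 q6 -0.05 35.38 [ 42.  -46.   51.5] w 0.011 F [-4.4 -3.   4.7] T [-0.57  0.97 -0.02]
0.7 q6 0.05 35.62 [ 41.9 -45.9  51.5] w 0.0112 F [-5.6 -2.7  6.5] T [-0.62  1.01 -0.  ]
0.8 q6 0.15 35.88 [ 41.8 -45.8  51.6] w 0.011 F [-5.3 -1.4  6.8] T [-0.59  1.04 -0.  ]
0.9 q6 0.25 36.12 [ 41.6 -45.7  51.5] w 0.011 F [-5.9 -1.9  7. ] T [-0.5   1.07  0.3 ]
1.0 q6 0.35 36.38 [ 41.7 -45.6  51.5] w 0.011 F [-6.3 -1.8  8. ] T [-0.42  1.15  0.03]
1.1 q6 0.45 36.62 [ 41.6 -45.5  51.5] w 0.0109 F [-6.5 -1.5  9.8] T [-0.32  1.21 -0.13]
1.2 q6 0.55 36.88 [ 41.6 -45.3  51.5] w 0.0108 F [-6.5 -1.1  8.7] T [-0.3   1.22 -0.18]
1.3 q6 0.65 37.12 [ 41.6 -45.1  51.5] w 0.011 F [-6.   0.2  8.6] T [-0.16  1.19 -0.15]
1.4 q6 0.75 37.38 [ 41.5 -45.   51.5] w 0.0113 F [-5.8  0.2  8.7] T [-0.09  1.17  0.02]
1.5 q6 0.85 37.62 [ 41.5 -44.9  51.6] w 0.011 F [-6.2  1.4  8.3] T [0.11 1.13 1.84]
```

Run:
```python
from h import *
q=np.array(arm.get_state()["q"]); q[5]-=.03; arm.move_j(q); st("relax")
let_go(); b,s=st("open")
arm.move_l(bp(b[0],b[1],130),rate=.15); arm.dwell(.2); st("up")
P=camera_params("wrist"); im,d=get_image("wrist"); cv2.imwrite("pics/w9.png",im[:,:,::-1]); w,u,v=wcloud(d,P); q=w2b(w)
for n,x0,y0,h,r in (("grip",-3.3,-11.5,55.5,25),("knob",42,-45.5,54,26)):
    s=q[(abs(q[:,2]-h)<3)&(np.hypot(q[:,0]-x0,q[:,1]-y0)<r)]; print(n,len(s), cv2.minAreaRect(s[:,:2].astype(np.float32)) if len(s)>9 else '')
```

```text
relax 37.88 [ 41.4 -44.9  51.6] w 0.0107 F [-2.3 -1.4  0.9] T [-0.35  0.38  1.21]
open 38.58 [ 41.4 -44.5  51.4] w 0.085 F [-0.9  0.2 -0.2] T [-0.04  0.23 -0.02]
up 39.46 [ 40.3 -44.  128.8] w 0.0853 F [ 0.1  0.1 -1.1] T [-0.01  0.23  0.01]
grip 1089 ((-1.9718084335327148, -12.065670013427734), (16.426603317260742, 34.33670425415039), 88.42296600341797)
knob 1347 ((43.96299743652344, -45.54151153564453), (41.539424896240234, 12.251286506652832), 4.804955005645752)
```

View pics/w9.png

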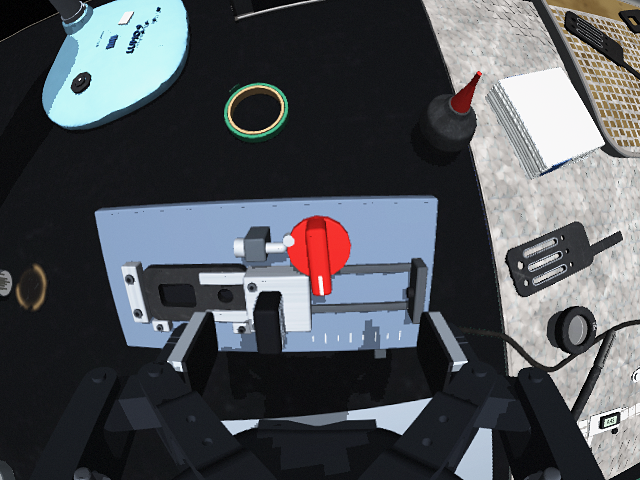

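Run:
```python
from h import *
kx,ky=42.3,-45.4
arm.move_l(bp(kx,ky,110),tool(-175.5),rate=.1); arm.dwell(.1)
print(arm.move_l(bp(kx,ky,51),rate=.1,force_limit=8)); st("down")
close(); b,s=st("grip")
q0=np.array(s["q"]); 
for i in range(1,7):
    q=q0.copy(); q[5]+=.04*i; arm.move_j(q); arm.dwell(.05); b,s=st(f"{.04*i:.2f} q6 {s['q'][5]:.3f}")
    if (np.array(s["wrist_torque"])@RB)[2]>1.3: break
arm.move_j(q0); st("relax"); let_go(); b,s=st("open")
arm.move_l(bp(b[0],b[1],130),rate=.15); arm.movep(bp(kx-20,ky+25,150),tool(-175.5)); arm.dwell(.2); st("up")
P=camera_params("wrist"); im,d=get_image("wrist"); cv2.imwrite("pics/w10.png",im[:,:,::-1]); w,u,v=wcloud(d,P); q=w2b(w)
for n,x0,y0,h,r in (("grip",-3.3,-11.5,55.5,25),("knob",42,-45.5,54,26)):
    s=q[(abs(q[:,2]-h)<3)&(np.hypot(q[:,0]-x0,q[:,1]-y0)<r)]; print(n,len(s), cv2.minAreaRect(s[:,:2].astype(np.float32)) if len(s)>9 else '')
for x in trace("wrist","frame")[:1]:
    w,u,v=wcloud(d,P,x["region"]); k=w2b(w); print(x["score"],np.median(k,0).round(1))
```

```text
False
down 40.7 [ 42.8 -45.6  51.3] w 0.0856 F [0.1 0.8 0.3] T [0.02 0.23 0.02]
grip 41.37 [ 43.1 -45.   52.1] w 0.0107 F [-1.7  3.1 10.6] T [0.57 0.54 0.08]
0.04 q6 0.699 41.67 [ 43.  -44.9  52.2] w 0.0108 F [-0.7  1.  -0.4] T [0.04 0.24 0.04]
0.08 q6 0.738 41.97 [ 43.  -44.9  52.2] w 0.0107 F [-1.3  1.   1.2] T [ 0.09  0.33 -0.05]
0.12 q6 0.778 42.27 [ 43.1 -44.9  52.2] w 0.0105 F [-0.8  0.7  1.4] T [0.19 0.33 1.1 ]
0.16 q6 0.816 42.57 [ 43.1 -44.9  52.3] w 0.0109 F [-1.6  0.6  3.5] T [0.28 0.36 1.89]
relax 42.84 [ 43.1 -44.9  52.2] w 0.0111 F [-1.9  1.5  3.6] T [0.2  0.51 0.03]
open 43.55 [ 42.9 -44.6  51.9] w 0.0851 F [0.8 0.9 0.4] T [ 0.05  0.28 -0.03]
up 44.69 [ 22.1 -20.6 149.3] w 0.0855 F [-0.2  0.2  0.6] T [-0.03  0.21  0.03]
grip 1103 ((-1.9017715454101562, -12.042730331420898), (15.890348434448242, 33.575653076171875), 89.89601135253906)
knob 1246 ((44.019569396972656, -45.30763244628906), (41.304954528808594, 12.283727645874023), 5.275024890899658)
0.76 [ 3.5 51.8  8.2]
```

Run:
```python
from h import *
kx,ky=42.5,-45.4
arm.move_l(bp(kx,ky,110),tool(-176),rate=.15); arm.dwell(.1)
print(arm.move_l(bp(kx,ky,51),rate=.1,force_limit=8))
close(); b,s=st("grip")
q0=np.array(s["q"]); tz=lambda s:(np.array(s["wrist_torque"])@RB)[2]
for i in range(1,12):
    q=q0.copy(); q[5]+=.02*i; arm.move_j(q); arm.dwell(.05); b,s=st(f"{.02*i:.2f} q6 {s['q'][5]:.3f}")
    if tz(s)>.7: break
while tz(s)>.25:
    q[5]-=.006; arm.move_j(q); arm.dwell(.05); b,s=st(f"relax {q[5]:.3f}")
let_go(); b,s=st("open")
P=camera_params("wrist"); im,d=get_image("wrist")
arm.move_l(bp(b[0],b[1],130),rate=.15); arm.movep(bp(22,-20,150),tool(-175.5)); arm.dwell(.2); st("up")
P=camera_params("wrist"); im,d=get_image("wrist"); w,u,v=wcloud(d,P); q=w2b(w)
s=q[(abs(q[:,2]-54)<3)&(np.hypot(q[:,0]-42,q[:,1]+45.5)<26)]; print(cv2.minAreaRect(s[:,:2].astype(np.float32)))
```

```text
False
grip 46.79 [ 44.2 -44.9  52.3] w 0.011 F [0.5 3.8 7.5] T [ 0.69  0.12 -0.01]
0.02 q6 0.708 47.09 [ 44.3 -44.8  52.3] w 0.0111 F [-0.   1.2 -0.9] T [ 0.09  0.2  -0.04]
0.04 q6 0.728 47.39 [ 44.2 -44.8  52.3] w 0.0106 F [-0.9  0.9  1.1] T [ 0.15  0.23 -0.01]
0.06 q6 0.748 47.69 [ 44.3 -44.9  52.3] w 0.0108 F [0.1 0.8 1.4] T [ 0.09  0.26 -0.06]
0.08 q6 0.768 47.99 [ 44.3 -44.9  52.3] w 0.0109 F [0.4 0.8 1.3] T [0.11 0.24 0.27]
0.10 q6 0.787 48.29 [ 44.3 -44.9  52.3] w 0.0107 F [-0.8  1.3  1.1] T [0.16 0.24 0.93]
relax 0.802 48.59 [ 44.3 -44.9  52.3] w 0.0109 F [-0.8  1.2  1.3] T [0.12 0.26 0.87]
relax 0.796 48.89 [ 44.3 -44.9  52.3] w 0.0107 F [-0.7  1.   2.9] T [0.13 0.29 0.64]
relax 0.790 49.19 [ 44.3 -44.9  52.3] w 0.0108 F [-1.3  0.2  2.9] T [0.14 0.27 0.38]
relax 0.784 49.49 [ 44.3 -44.9  52.3] w 0.0108 F [-0.4  1.4  3.3] T [0.14 0.29 0.12]
open 50.2 [ 44.  -44.5  52. ] w 0.0855 F [0.3 1.1 0.6] T [ 0.03  0.27 -0.02]
up 51.39 [ 21.9 -20.2 149.3] w 0.0855 F [ 0.5 -0.2 -0.1] T [-0.03  0.21 -0.04]
((43.92041015625, -45.31745147705078), (42.03934860229492, 12.283706665039062), 4.157196521759033)
```

Run:
```python
from h import *
close()
arm.movep(bp(27,-82,95),tool(-180))
print(arm.move_l(bp(27,-82,50),rate=.12,force_limit=8)); b,s=st("down")
print(arm.move_l(bp(27,-58,50),rate=.04,force_limit=14)); b,s=st("push")
arm.move_l(bp(27,-82,50),rate=.1); arm.move_l(bp(27,-82,130),rate=.2); arm.movep(bp(22,-20,150),tool(-175.5)); arm.dwell(.15); st("up")
P=camera_params("wrist"); im,d=get_image("wrist"); cv2.imwrite("pics/w11.png",im[:,:,::-1]); w,u,v=wcloud(d,P); q=w2b(w)
s=q[(abs(q[:,2]-54)<3)&(np.hypot(q[:,0]-42,q[:,1]+45.5)<26)]; print(cv2.minAreaRect(s[:,:2].astype(np.float32)))
s=q[(abs(q[:,2]-55.5)<3)&(np.hypot(q[:,0]+3,q[:,1]+11.5)<25)]; print(cv2.minAreaRect(s[:,:2].astype(np.float32)))
```

```text
False
down 53.16 [ 27.6 -81.5  50.6] w -0.0001 F [-0.9 -1.   0.5] T [-0.02  0.22 -0.01]
True
push 53.67 [ 27.3 -64.9  51. ] w 0.0001 F [ 0.1 -3.7  1.8] T [-0.52  0.26  0.04]
up 55.06 [ 21.1 -20.2 148.8] w 0.0 F [ 0.3 -0.4  0.7] T [ 0.    0.25 -0.  ]
((43.77546691894531, -45.30955123901367), (41.685672760009766, 12.403191566467285), 2.2326772212982178)
((-1.160822868347168, -12.03298568725586), (31.733482360839844, 15.796453475952148), 0.08022903650999069)
```

Run:
```python
from h import *
arm.movep(bp(27,-80,90),tool(-180))
arm.move_l(bp(27,-80,50),rate=.12,force_limit=8)
print(arm.move_l(bp(27,-56,50),rate=.05,force_limit=30)); b,s=st("push"); arm.dwell(.1); st("hold")
arm.move_l(bp(27,-80,50),rate=.12); arm.move_l(bp(27,-80,130),rate=.25); arm.movep(bp(22,-20,150),tool(-175.5)); arm.dwell(.15); st("up")
P=camera_params("wrist"); im,d=get_image("wrist"); w,u,v=wcloud(d,P); q=w2b(w)
s=q[(abs(q[:,2]-54)<3)&(np.hypot(q[:,0]-42,q[:,1]+45.5)<26)]; print(cv2.minAreaRect(s[:,:2].astype(np.float32)))
```

```text
True
push 56.48 [ 27.9 -65.1  51.2] w -0.0003 F [-0.9 -5.6 -0. ] T [-0.75  0.29 -0.  ]
hold 56.58 [ 27.8 -65.1  51.2] w 0.0 F [ 0.4 -4.2 -0.3] T [-0.67  0.26 -0.01]
up 57.84 [ 21.1 -20.1 148.8] w 0.0005 F [ 0.8 -0.2 -1. ] T [0.02 0.25 0.03]
((43.97697448730469, -45.304405212402344), (41.451942443847656, 12.374049186706543), 0.6814015507698059)
```

```bash
python3 -c "
from plant import *
print(ticket.job_done(), arm.get_state()['clock'])"
```

```text
the job is handed in; nothing more can be done
the job is handed in; nothing more can be done
```

I handed the job in at about 58 s: the frame is clamped in the nest against the end stop, the jaw is fully home, and the red knob is turned past its detent to its stop; I saw nothing round the fixture disturbed, though I did not check those things again at the end.

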